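# Fit the lens arm onto the flatted column of the sherd magnifier

## Robot

A 6-joint arm with a two-finger parallel gripper is mounted at the origin on the work surface; the furniture and walls round the work are solid. World frame = base frame: x ahead of the robot, y to its left, z up, the work surface at z = 0. Lengths are in mm, angles in degrees, forces in N, time in s.
With the tool pointing down it reaches from about 275 to 750 mm from the base axis. Payload 10.2 kg.
Tool frame: the origin (TCP) lies between the finger pads; the fingertips stand 17 mm ahead of it and the grasp point (between the pads) lies 2 mm behind it; z points along the fingers, y is the direction in which the jaws open and shut (so a half turn about z gives the same grasp; the last joint's range is limited). The gripper opens to 88 mm and grips with 3 to 60 N. Pads are 18 mm wide; open, the fingers measure 123 mm over their backs; the gripper's body (75 mm by 187 mm) begins 45 mm behind the grasp point.
Start: joints at [-89.805, 17.928, 85.812, -0, 76.261, -12.8], TCP at [118.038, -511.565, 255.72] pointing down, gripper open.
Joint ranges: [-168.41, 168.41], [-55.51, 124.54], [10.69, 146.95], [-70.63, 250.63], [1, 178], [-165.06, 165.06]. Speed limits (degrees/s): [136.94, 136.94, 172.46, 180, 180, 180].

## Interface

Orientations are given as [roll, pitch, yaw] about the fixed x, y, z axes, in that order (R = Rz(yaw) Ry(pitch) Rx(roll)).
In Python, from cell import telemetry, optics, job gives the robot as it stands. The module is installed in compiled form; this text tells all that it offers.
- The arm moves only by the shell command python3 -m handwheel 'ROWS' [FORCE]. ROWS is text: rows parted by semicolons, each of 7 numbers parted by spaces: the shift along the tool's x, y, z in m, then the turn, a rotation vector about the tool's x, y, z in units of 5 degrees (1.0 is 5 degrees), then the finger opening in m, from 0 to 0.0881. A call has 1 to 10 rows; each row is the pose to reach, as a shift and turn from the pose commanded when the call began, along the tool's axes at that moment; what a row does not reach only later rows make up. A row lasts 1/12 s, in which the tool goes at most 41.7 mm and 7.16 degrees, less where a joint would pass 70% of its speed; a pose out of reach is approached as far as the arm can. A call with a gripper value outside its range is refused whole. The fingers move at their own pace and stop on an object; FORCE is the grip in N (left out, the last holds). Time passes only in rows, so rows that repeat a pose let the fingers close. It gives the time, the measured TCP pose, the force and the opening at its end, in the units of the state.
- telemetry.get_obs(): the state, without advancing time (a new reading comes with each control period).
- optics.grab_frame(name): name is "scene" or "top" or "wrist"; returns a dict with "image" (384x512x3 uint8, blue, green, red), "camera_matrix" (3x3 intrinsics, pixels), "cam_to_world" (4x4, takes a point from camera to world coordinates); the wrist camera has in their place "tool_from_camera" (4x4, takes a point from camera to tool coordinates, whose origin is the TCP and whose axes are the flange's). Camera axes: x right, y down, z forward; pixel columns grow to the right and rows downward; lengths in mm; the calibration is good to about 2 mm. A picture is of the moment at which its call begins: read the wrist's pose just before it. There is no depth.
- job.finish_job(): hands the job in, once; it reports no verdict.
The state is a dict: "time": time; "joints": joint angles; "joint_vel": joint speeds; "joint_torque": joint torques, N m; "eef_pos": TCP position; "orientation": TCP orientation; "contact_force": force on the tool from outside, world axes, zero at the start; "torque": the same for the moment, N m; "opening": finger opening in mm.
Only numpy, scipy, OpenCV 4.12 (cv2) and the standard library are available. Lean on these libraries where they do the work, as an engineer would, in place of code of your own. Each camera call takes 0.05 s, during which the arm holds its last target.

## Task

Fit the lens arm on the magnifier stand: lift it out of its wooden tray by the hub, lay it on the table and take it again by its bar (the column will stand up through the hub), then turn it so that the flat in its bore matches the flat on the column. Slide it down, without letting it drop, until it sits level on the pedestal with the lens over the stage, and let go. Leave the sherd, the small bottle and the red-capped vial where they are.

Things in the scene. Friction and masses are not known exactly. Their poses are not given: they have to be found in the camera images.
- hub (a point): Hub of the loose lens arm: centre, half-way up, on its bore's axis (z, up). Flat-bottomed part: round steel hub 40 mm across, 36 mm tall; bar along the hub's -x; black lens ring at its end. Undersides of all three lie in one plane, 18 mm below this point. D-shaped bore right through: round, 20.4 mm across, cut by a flat on the -x (bar) side 6.2 mm from the axis. At the start it lies in the tray.
- hub_foot (a point): Centre of the underside of the lens arm's hub, on the bore's axis; axes of hub. The whole arm weighs about 0.29 kg; its centre of mass lies about 24 mm from this axis, towards the bar.
- bar_grip (a point): Point on the lens arm's aluminium bar, 70 mm from the bore's axis, half-way up the bar (8 mm above the underside); axes of hub. The bar is 12 mm wide (y), 16 mm tall and free from 20 to 109 mm from the axis. A gripper closing across the bar here stays clear of the column while the hub is threaded on.
- lens (a point): Centre of the lens, half-way up its ring (outer diameter 54 mm, 16 mm tall, filled with glass), 136 mm from the bore's axis; axes of hub.
- tray: Fixed wooden tray, 24 mm tall, floor 6 mm; origin on its underside below the hub, -x along the bar. Reaches 40 mm to +x, 180 mm to -x, 42 mm to each side. Bar and ring lie sunk 2 mm below its top in a fitted channel and pocket, out of the fingers' reach; the hub stands 18 mm above the top, in a trough 54 mm wide, open at both sides, where fingers can close on it along the tray's y.
- lens_stand: Fixed magnifier stand: grey base plate 16 mm tall reaching 40 mm to +x, 165 mm to -x and 65 mm to each side of the column; round pedestal, 68 mm across at the top; upright polished steel column on it; white stage with the sherd on the -x side. Origin on the table on the column's axis, z up. The table between stand and tray is clear.
- column_tip (a point): Top centre of the column, 215 mm above the table; axes of lens_stand. Column 18 mm in diameter with a flat all along its -x (stage) side, 5 mm from the axis: 1.2 mm play all round in the bore; the top 8 mm taper to 11 mm. The hub fits one way only, its -x along the stand's -x (about 0.15 rad of play). It slides freely and falls if let go.
- seat (a point): Centre of the pedestal's flat top, 90 mm above the table, on the column's axis; axes of lens_stand. The hub's underside belongs here; the column then stands 89 mm above the hub. Released here, the arm rests level by itself.
- stage (a point): Centre of the stage's top, 105 mm from the column's axis on the -x side, 17.5 mm above the table; axes of lens_stand.
- stage_sherd: Loose brown pottery sherd, 55 x 57 x 10 mm, lying on the stage.
- varnish: Loose small clear bottle with a white cap, 30 mm across, 69 mm tall, near the back of the table; origin on its underside.
- vial_red: Loose sample vial with a red cap, 28 mm across, 52 mm tall, near the back of the table; origin on its underside.

How it is judged (in metres and radians):
On the way:
1. the lens arm lies flat on the table, clear of its tray and let go (height (world z) of hub_foot below 0.005 m and angle between hub's own z axis and vertical below 0.08 rad and horizontal distance between hub_foot and tray above 0.06 m and contact force between the fingers and lens_arm below 0.3 N), for 0.2 s.
At the end, for the whole second after the job is handed in: The hub is on the column with its underside within 4 mm of the pedestal's top and within 4 mm of the column's axis, level within 0.05 rad, the lens on the stage's side (arm within 0.25 rad of the stage's direction), released and at rest (horizontal distance between hub_foot and seat below 0.004 m and z of hub_foot in the frame of seat between -0.004 and 0.004 m and angle between the x axis of hub and the x axis of seat, either way round below 0.25 rad and x of lens in the frame of seat below -0.12 m and angle between hub's own z axis and vertical below 0.05 rad and linear speed of lens_arm below 0.02 m/s); the robot touches nothing.
It fails at once if the lens arm drops down the column (faster than 0.4 m/s while the hub is over or on it) (horizontal distance between hub_foot and column_tip below 0.008 m and height (world z) of hub_foot below 0.215 m and linear speed of lens_arm above 0.4 m/s).
It fails at once if the sherd on the stage is moved by more than 20 mm (distance of stage_sherd from where it was at the start of the episode above 0.02 m).
It fails at once if the small bottle or the red-capped vial is moved by more than 30 mm or knocked over (distance of any of varnish, vial_red from where it was at the start of the episode above 0.03 m or angle between any of varnish, vial_red's own z axis and vertical above 0.5 rad).
It also fails if it takes over 48 s, if anything falls off the work surface, if the arm or the gripper's body presses on something with over 40 N, if the wrist force passes 120 N, or if a joint passes its speed limit or range.

## Working session

There is one attempt and no reset: what is moved stays moved. The work goes in short steps, Python scripts to look and compute and a shell command to move; the robot and the scene stay as the last step left them, time stands still between calls to the robot, and variables do not carry over. Pictures are saved under pics/ and viewed, and the job is handed in when it is done.

```bash
mkdir -p pics; cat > h.py <<'E'
import numpy as np, cv2
from cell import telemetry, optics, job
from scipy.spatial.transform import Rotation as R
def snap(n,f):
    s=telemetry.get_obs(); d=optics.grab_frame(n); cv2.imwrite('pics/'+f,d['image']); d['s']=s; return d
def pose(s):
    T=np.eye(4); T[:3,:3]=R.from_euler('xyz',s['orientation'],degrees=True).as_matrix(); T[:3,3]=s['eef_pos']; return T
def c2w(d):
    return np.array(d['cam_to_world']) if 'cam_to_world' in d else pose(d['s'])@np.array(d['tool_from_camera'])
def ray(d,uv):
    T=c2w(d); K=np.array(d['camera_matrix']); v=T[:3,:3]@np.linalg.inv(K)@np.array([uv[0],uv[1],1.]); return T[:3,3],v
def onz(d,uv,z):
    o,v=ray(d,uv); return o+v*(z-o[2])/v[2]
def proj(d,p):
    T=np.linalg.inv(c2w(d)); q=T[:3,:3]@np.array(p,float)+T[:3,3]; q=np.array(d['camera_matrix'])@q; return q[:2]/q[2]
E
python3 - <<'E'
from h import *
import pickle
for n in ['scene','top','wrist']:
    d=snap(n,n+'0.png'); pickle.dump(d,open(n+'0.pkl','wb')); print(n,np.round(c2w(d),3).tolist(),np.array(d['camera_matrix']).tolist())
print(telemetry.get_obs())
E
```

```text
scene [[-0.887, -0.303, 0.349, 206.804], [-0.462, 0.566, -0.682, 748.63], [0.009, -0.766, -0.642, 831.593], [0.0, 0.0, 0.0, 1.0]] [[438.96286324903554, 0.0, 258.1944087645593], [0.0, 438.96286324903554, 191.21603381512065], [0.0, 0.0, 1.0]]
top [[0.031, -0.976, 0.216, 394.179], [-1.0, -0.03, 0.006, 4.545], [0.001, -0.217, -0.976, 1049.74], [0.0, 0.0, 0.0, 1.0]] [[359.76329896690606, 0.0, 252.46006651336697], [0.0, 359.76329896690606, 190.43683358961385], [0.0, 0.0, 1.0]]
wrist [[0.225, -0.942, -0.25, 182.596], [-0.974, -0.218, -0.056, -496.972], [-0.001, 0.256, -0.967, 383.758], [0.0, 0.0, 0.0, 1.0]] [[312.82344542806527, 0.0, 257.26468925929566], [0.0, 312.82344542806527, 192.2880026924603], [0.0, 0.0, 1.0]]
{'time': 0.15, 'joints': array([-8.98056137e+01,  1.79495747e+01,  8.58422338e+01, -2.27912638e-03,
        7.62614621e+01, -1.27982908e+01]), 'joint_vel': array([-0.03605881, -0.02944664, -0.09182915, -0.05949172, -0.05627986,
        0.04538385]), 'joint_torque': array([ 8.83484845e-04, -4.02302241e+01, -2.52316064e+01,  6.94493903e-02,
        3.44625965e-02, -7.81075096e-05]), 'eef_pos': array([ 118.02673828, -511.39004189,  255.32658164]), 'orientation': array([-1.79947562e+02, -9.64206337e-03,  1.29932150e+01]), 'contact_force': array([ 0.24535142, -0.45129397,  0.40483048]), 'torque': array([ 0.03044931, -0.00943073,  0.04017036]), 'opening': 88.41598072173251}
```

View pics/scene0.png

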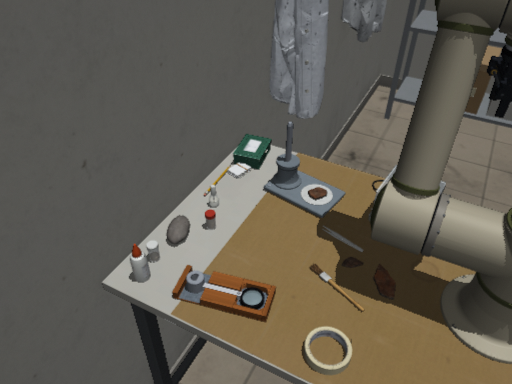

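View pics/top0.png

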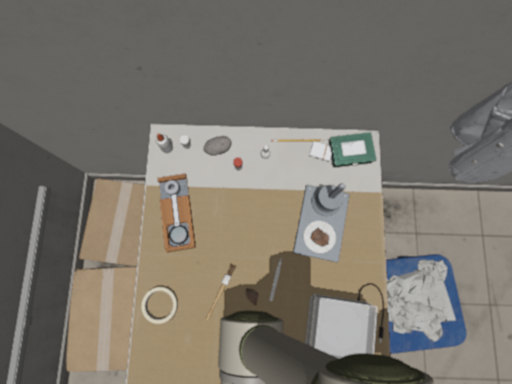

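View pics/wrist0.png

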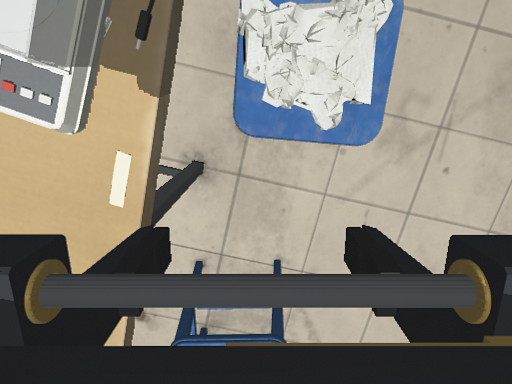

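The top view shows the tray at about (177,213), with the hub near (172,187) and the lens at (178,234). The stand has its column base near (326,200) and the stage near (320,237). I'll zoom in next.

```bash
python3 - <<'E'
import cv2,numpy as np
t=cv2.imread('pics/top0.png'); s=cv2.imread('pics/scene0.png')
a=cv2.resize(t[165:265,145:225],None,fx=5,fy=5,interpolation=cv2.INTER_CUBIC)[:500]
b=cv2.resize(t[165:265,280:360],None,fx=5,fy=5,interpolation=cv2.INTER_CUBIC)
cv2.imwrite('pics/a.png',np.hstack([a,b])[:, :800])
c=cv2.resize(s[255:325,165:285],None,fx=6,fy=6,interpolation=cv2.INTER_CUBIC)
cv2.imwrite('pics/c.png',c)
c=cv2.resize(s[110:220,250:360],None,fx=5,fy=5,interpolation=cv2.INTER_CUBIC)
cv2.imwrite('pics/d.png',c)
E
```

```text
(no output)
```

View pics/a.png

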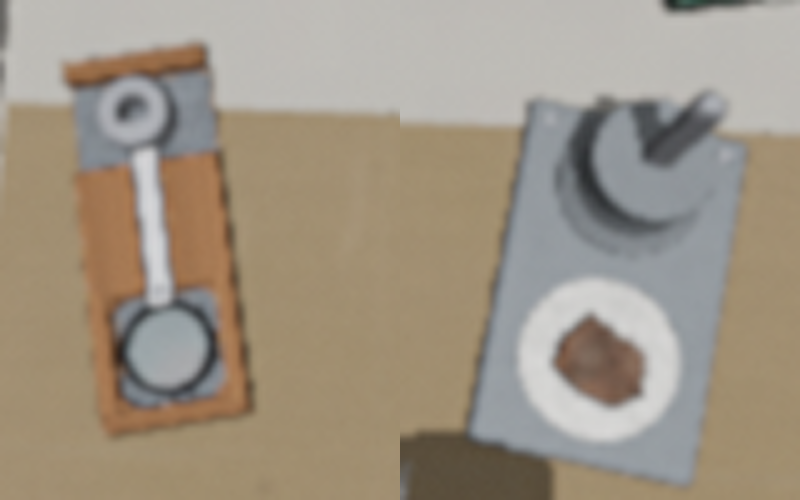

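View pics/c.png

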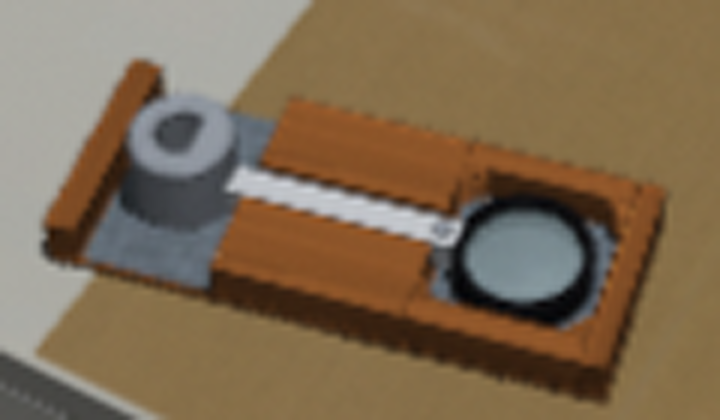

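View pics/d.png

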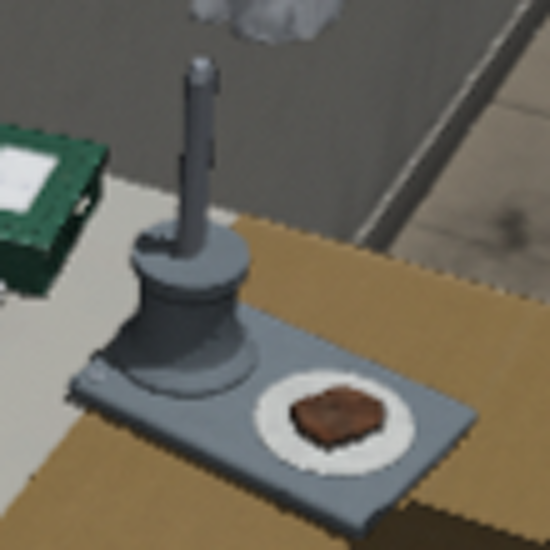

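```bash
python3 - <<'E'
from h import *
import pickle
t=pickle.load(open('top0.pkl','rb')); s=pickle.load(open('scene0.pkl','rb'))
A=lambda x,y:((x-2)/5+145,(y-2)/5+165)
B=lambda x,y:((x-402)/5+280,(y-2)/5+165)
C=lambda x,y:((x-2.5)/6+165,(y-2.5)/6+255)
D=lambda x,y:((x-2)/5+250,(y-2)/5+110)
pr=lambda n,p:print(n,np.round(p,1))
h=onz(t,A(135,110),42);l=onz(t,A(170,347),22)
pr('hub top',h);pr('lens',l);print(np.linalg.norm((h-l)[:2]),np.degrees(np.arctan2(*(h-l)[1::-1])))
h=onz(s,C(182,135),42);l=onz(s,C(524,257),22)
pr('hub sc',h);pr('lens',l);print(np.linalg.norm((h-l)[:2]),np.degrees(np.arctan2(*(h-l)[1::-1])))
c=onz(t,B(714,103),215);g=onz(t,B(599,360),17.5);p=onz(t,B(660,158),90)
pr('col',c);pr('stage',g);pr('ped',p);print(np.linalg.norm((c-g)[:2]),np.degrees(np.arctan2(*(c-g)[1::-1])))
c=onz(s,D(201,64),215);g=onz(s,D(334,422),17.5);p=onz(s,D(191,260),90)
pr('colS',c);pr('stage',g);pr('ped',p);print(np.linalg.norm((c-g)[:2]),np.degrees(np.arctan2(*(c-g)[1::-1])))
for q in [(530,98),(746,148),(690,485),(470,435)]: pr('corner',onz(t,B(*q),16))
for q in [(63,65),(205,45),(252,408),(110,435)]: pr('tray',onz(t,A(*q),24))
for q in [(265,151),(239,162),(185,141),(217,145)]: pr('obj',onz(t,q,40))
E
```

```text
hub top [621.7 243.3  42. ]
lens [488.4 217.1  22. ]
135.79951423046555 11.134594609052145
hub sc [622.6 246.1  42. ]
lens [489.1 221.7  22. ]
135.70574947049033 10.341616686290042
col [ 598.7 -204.5  215. ]
stage [ 493.9 -184.7   17.5]
ped [ 597.6 -205.7   90. ]
106.64727382982531 -10.679326141119992
colS [ 600.3 -202.6  215. ]
stage [ 496.3 -184.1   17.5]
ped [ 596.2 -196.4   90. ]
105.69618931709105 -10.091926227831262
corner [ 647.1 -145.7   16. ]
corner [ 620.9 -272.5   16. ]
corner [ 425.4 -235.6   16. ]
corner [ 449.4 -111.4   16. ]
tray [651.5 292.1  24. ]
tray [666.3 209.4  24. ]
tray [455.4 167.8  24. ]
tray [437.9 246.7  24. ]
obj [738.2 -22.7  40. ]
obj [702.   52.6  40. ]
obj [761.9 215.1  40. ]
obj [752.4 119.6  40. ]
```

Both views agree: the hub is at about (622,244.5) with yaw +10.7°, and the column at about (599.5,-203.5) with yaw −10.4°. I'll move up and over towards the tray first.

```bash
cat >> h.py <<'E'
def delta(p,yaw,s=None,roll=180,pitch=0):
    s=s or telemetry.get_obs(); T=pose(s); G=R.from_euler('xyz',[roll,pitch,yaw],degrees=True).as_matrix()
    d=T[:3,:3].T@(np.array(p)-T[:3,3])/1000; r=R.from_matrix(T[:3,:3].T@G).as_rotvec(degrees=True)/5
    print('pos',np.round(T[:3,3],1),'rpy',np.round(s['orientation'],2),'shift',np.round(d,4),'turn',np.round(r,3),'t',s['time'],'F',np.round(s['contact_force'],1),'op',round(s['opening'],1))
E
python3 - <<'E'
from h import *
delta([118,-511,340],13); delta([340,-180,340],13);delta([600,150,340],10.7)
delta([590,200,300],10.7)
E
```

```text
pos [ 118.  -511.4  255.3] rpy [-1.7995e+02 -1.0000e-02  1.2990e+01] shift [ 0.0001 -0.0005 -0.0847] turn [-0.01  -0.002 -0.001] t 0.15 F [ 0.2 -0.5  0.4] op 88.4
pos [ 118.  -511.4  255.3] rpy [-1.7995e+02 -1.0000e-02  1.2990e+01] shift [ 0.2908 -0.2731 -0.0844] turn [-0.01  -0.002 -0.001] t 0.15 F [ 0.2 -0.5  0.4] op 88.4
pos [ 118.  -511.4  255.3] rpy [-1.7995e+02 -1.0000e-02  1.2990e+01] shift [ 0.6184 -0.5362 -0.0841] turn [-0.011 -0.002  0.459] t 0.15 F [ 0.2 -0.5  0.4] op 88.4
pos [ 118.  -511.4  255.3] rpy [-1.7995e+02 -1.0000e-02  1.2990e+01] shift [ 0.6198 -0.5871 -0.044 ] turn [-0.011 -0.002  0.459] t 0.15 F [ 0.2 -0.5  0.4] op 88.4
```

```bash
python3 -m handwheel '0 0 -0.04 0 0 0 0.088; 0 0 -0.08 0 0 0 0.088; 0.29 -0.27 -0.085 0 0 0 0.088; 0.29 -0.27 -0.085 0 0 0 0.088; 0.29 -0.27 -0.085 0 0 0 0.088; 0.29 -0.27 -0.085 0 0 0 0.088; 0.29 -0.27 -0.085 0 0 0 0.088; 0.29 -0.27 -0.085 0 0 0 0.088; 0.29 -0.27 -0.085 0 0 0 0.088; 0.29 -0.27 -0.085 0 0 0 0.088'; python3 - <<'E'
from h import *
delta([585,200,300],10.7)
E
```

```text
time: 0.98
eef_pos: [305.2, -233.5, 340.0]
orientation: [180.0, -0.0, 13.0]
contact_force: [1.0, -1.3, -0.0]
opening: 88.1
pos [ 305.2 -233.5  340. ] rpy [ 1.7999e+02 -1.0000e-02  1.2960e+01] shift [ 0.3699 -0.3597  0.04  ] turn [ 0.002 -0.002  0.452] t 0.9833 F [ 1.  -1.3 -0. ] op 88.1
```

```bash
python3 -m handwheel '0.37 -0.36 0.04 0 0 0.45 0.088; 0.37 -0.36 0.04 0 0 0.45 0.088; 0.37 -0.36 0.04 0 0 0.45 0.088; 0.37 -0.36 0.04 0 0 0.45 0.088; 0.37 -0.36 0.04 0 0 0.45 0.088; 0.37 -0.36 0.04 0 0 0.45 0.088; 0.37 -0.36 0.04 0 0 0.45 0.088; 0.37 -0.36 0.04 0 0 0.45 0.088; 0.37 -0.36 0.04 0 0 0.45 0.088; 0.37 -0.36 0.04 0 0 0.45 0.088'; python3 - <<'E'
from h import *
delta([585,210,250],10.7)
E
```

```text
time: 1.82
eef_pos: [530.2, 116.0, 307.3]
orientation: [180.0, 0.0, 10.8]
contact_force: [-0.3, -1.3, 0.3]
opening: 87.6
pos [530.2 116.  307.3] rpy [1.800e+02 2.000e-02 1.077e+01] shift [ 0.0714 -0.0821  0.0573] turn [0.    0.004 0.013] t 1.8167 F [-0.3 -1.3  0.3] op 87.6
```

```bash
python3 -m handwheel '0.035 -0.04 0.03 0 0 0 0.088;0.07 -0.08 0.05 0 0 0 0.088;0.07 -0.08 0.05 0 0 0 0.088;0.07 -0.08 0.05 0 0 0 0.088;0.07 -0.08 0.05 0 0 0 0.088;0.07 -0.08 0.05 0 0 0 0.088'; python3 - <<'E'
from h import *
d=snap('wrist','w1.png')
delta([622,244.5,120],10.7)
for p in [(622,244.5,42),(488.5,219,22)]: print(proj(d,p))
E
```

```text
time: 2.32
eef_pos: [583.4, 205.1, 257.9]
orientation: [180.0, 0.0, 10.7]
contact_force: [0.2, -0.1, 0.6]
opening: 88.0
pos [583.4 204.7 258.6] rpy [ 1.7999e+02 -6.0000e-02  1.0700e+01] shift [ 0.0451 -0.032   0.1386] turn [ 0.003 -0.011 -0.   ] t 2.3667 F [-0.7 -0.2 -0.1] op 87.7
[227.80208552 129.25905176]
[231.97186336 238.58674636]
```

View pics/w1.png

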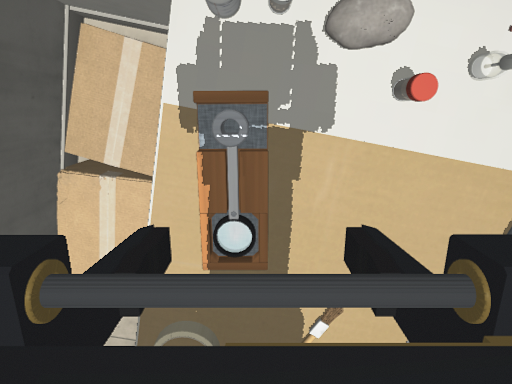

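The wrist view shows the hub at (230,128) and the lens at (234,235), within about 3 px of the prediction. I'll measure them here.

```bash
python3 - <<'E'
from h import *
d=snap('wrist','w2.png')
g=d['image'][80:280,180:290]; cv2.imwrite('pics/w2c.png',cv2.resize(g,None,fx=3,fy=3,interpolation=cv2.INTER_CUBIC))
gray=cv2.cvtColor(d['image'],cv2.COLOR_BGR2GRAY)
c=cv2.HoughCircles(cv2.resize(gray[100:160,200:270],None,fx=6,fy=6,interpolation=cv2.INTER_CUBIC),cv2.HOUGH_GRADIENT,1,50,param1=80,param2=20,minRadius=80,maxRadius=130); print(c/6+[200,100,0] if c is not None else c)
E
```

```text
None
```

View pics/w2c.png

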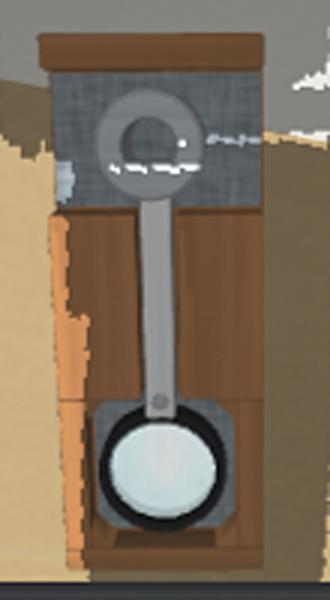

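```bash
python3 - <<'E'
from h import *
d=snap('wrist','w3.png')
h=onz(d,(229.8,128),42); l=onz(d,(234,235.8),22)
print(h,l,np.linalg.norm((h-l)[:2]),np.degrees(np.arctan2(*(h-l)[1::-1])))
delta([622,244,110],10.5)
E
```

```text
[624.10158265 242.15757881  42.        ] [492.81239321 216.77665811  22.        ] 133.72001495903666 10.941488784477231
pos [583.5 204.5 258.9] rpy [ 1.7999e+02 -9.0000e-02  1.0670e+01] shift [ 0.0449 -0.0317  0.1489] turn [ 0.002 -0.018  0.035] t 2.4667 F [-0.4  0.2 -0.4] op 87.8
```

```bash
python3 -m handwheel '0.045 -0.032 0.04 0 0 0 0.088;0.045 -0.032 0.08 0 0 0 0.088;0.045 -0.032 0.12 0 0 0 0.088;0.045 -0.032 0.14 0 0 0 0.088;0.045 -0.032 0.15 0 0 0 0.088;0.045 -0.032 0.15 0 0 0 0.088;0.045 -0.032 0.15 0 0 0 0.088'; python3 - <<'E'
from h import *
d=snap('wrist','w4.png')
delta([622.5,243.7,27],10.8)
E
```

```text
time: 3.05
eef_pos: [622.6, 244.9, 110.1]
orientation: [-180.0, -0.2, 10.7]
contact_force: [-0.0, -0.4, 0.9]
opening: 87.9
pos [623.  245.1 111. ] rpy [-180.     -0.27   10.71] shift [-0.0011  0.0013  0.084 ] turn [-0.    -0.054 -0.018] t 3.1 F [0.4 0.4 0. ] op 88.3
```

View pics/w4.png

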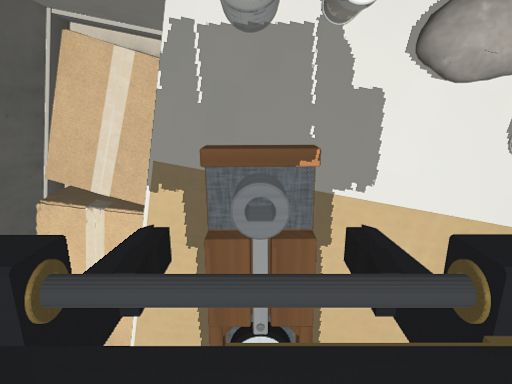

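The hub is at (260,210) and the bar is centred between the fingers (midline about 257). I'll descend and close.

```bash
python3 -m handwheel '-0.001 0.001 0.03 0 0 0 0.088;-0.001 0.001 0.06 0 0 0 0.088;-0.001 0.001 0.075 0 0 0 0.088;-0.001 0.001 0.084 0 0 0 0.088;-0.001 0.001 0.084 0 0 0 0.088;-0.001 0.001 0.084 0 0 0 0.088' 15; python3 -m handwheel '0 0 0 0 0 0 0.035;0 0 0 0 0 0 0.03;0 0 0 0 0 0 0.03;0 0 0 0 0 0 0.03;0 0 0 0 0 0 0.03;0 0 0 0 0 0 0.03;0 0 0 0 0 0 0.03' 15;  python3 - <<'E'
from h import *
delta([622.5,243.7,27],10.8)
E
```

```text
time: 3.6
eef_pos: [622.0, 244.2, 26.0]
orientation: [-180.0, -0.2, 10.7]
contact_force: [0.1, -0.5, -0.0]
opening: 87.9
time: 4.18
eef_pos: [620.9, 244.2, 23.8]
orientation: [-180.0, -0.0, 10.7]
contact_force: [0.0, -0.4, 0.5]
opening: 43.6
pos [620.9 244.2  23.8] rpy [-180.     -0.     10.75] shift [ 0.0014  0.0008 -0.0032] turn [-0.   -0.   -0.01] t 4.1833 F [ 0.  -0.4  0.5] op 43.6
```

```bash
python3 -m handwheel '0 0 -0.002 0 0 0 0.03;0 0 -0.002 0 0 0 0.03;0 0 -0.002 0 0 0 0.03;0 0 -0.002 0 0 0 0.03;0 0 -0.002 0 0 0 0.03;0 0 -0.002 0 0 0 0.03' 58;  python3 - <<'E'
from h import *
delta([622.5,243.7,27],10.8)
E
```

```text
time: 4.68
eef_pos: [620.8, 244.1, 25.5]
orientation: [-180.0, 0.0, 10.7]
contact_force: [0.5, -0.2, -2.8]
opening: 38.6
pos [620.8 244.1  25.5] rpy [-1.800e+02  2.000e-02  1.074e+01] shift [ 0.0016  0.0007 -0.0015] turn [-0.     0.004 -0.011] t 4.6833 F [ 0.5 -0.2 -2.8] op 38.6
```

```bash
python3 -m handwheel '0 0 -0.005 0 0 0 0.03;0 0 -0.012 0 0 0 0.03;0 0 -0.022 0 0 0 0.03;0 0 -0.035 0 0 0 0.03;0 0 -0.05 0 0 0 0.03;0 0 -0.065 0 0 0 0.03;0 0 -0.08 0 0 0 0.03;0 0 -0.09 0 0 0 0.03;0 0 -0.09 0 0 0 0.03;0 0 -0.09 0 0 0 0.03';  python3 - <<'E'
from h import *
d=snap('wrist','w5.png');d=snap('scene','s5.png'); cv2.imwrite('pics/s5c.png',cv2.resize(d['image'][180:330,140:300],None,fx=4,fy=4,interpolation=cv2.INTER_CUBIC))
delta([580,40,100],-10.4)
E
```

```text
time: 5.52
eef_pos: [621.1, 244.2, 116.4]
orientation: [-180.0, -0.1, 10.7]
contact_force: [-0.5, 0.0, -3.3]
opening: 38.7
pos [620.5 244.  114.9] rpy [1.800e+02 9.000e-02 1.074e+01] shift [-0.0778  0.1929  0.015 ] turn [3.000e-03 1.800e-02 4.228e+00] t 5.6167 F [ 0.6 -0.1 -3.5] op 38.4
```

View pics/s5c.png

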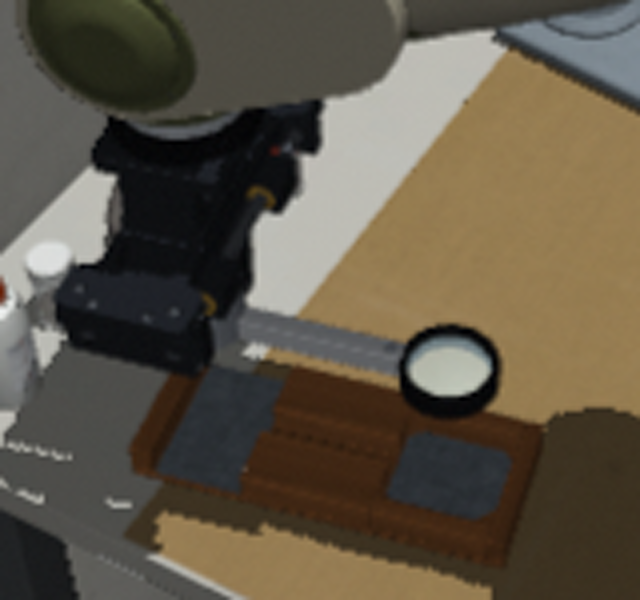

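View pics/w5.png

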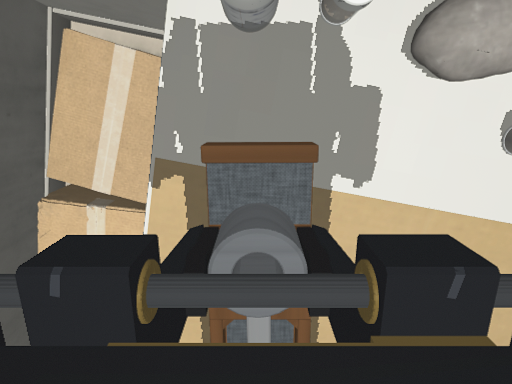

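The arm is held level: bar and lens are clear of the tray, and the lens sits at about (450,370) in the scene crop. I'm carrying it to the clear table at about (605,30), already turned to the stand's yaw.

```bash
python3 -m handwheel '-0.002 0.006 0 0 0 0.13 0.03;-0.007 0.025 0 0 0 0.5 0.03;-0.014 0.052 0 0 0 1.06 0.03;-0.022 0.083 0 0 0 1.69 0.03;-0.03 0.114 0 0 0 2.33 0.03;-0.039 0.145 0 0 0 2.96 0.03;-0.046 0.172 0 0 0 3.5 0.03;-0.051 0.193 0 0 0 3.93 0.03;-0.055 0.207 0 0 0 4.23 0.03;-0.055 0.207 0 0 0 4.23 0.03';python3 -m handwheel '0 0 0.015 0 0 0 0.03;0 0 0.035 0 0 0 0.03;0 0 0.055 0 0 0 0.03;0 0 0.07 0 0 0 0.03;0 0 0.08 0 0 0 0.03;0 0 0.085 0 0 0 0.03;0 0 0.085 0 0 0 0.03;0 0 0.085 0 0 0 0.03'
python3 - <<'E'
from h import *
d=snap('scene','s6.png'); cv2.imwrite('pics/s6c.png',cv2.resize(d['image'][170:320,180:340],None,fx=4,fy=4,interpolation=cv2.INTER_CUBIC))
delta([605,30,19.5],-10.4)
E
```

```text
time: 6.45
eef_pos: [605.2, 27.8, 115.3]
orientation: [180.0, 0.0, -10.7]
contact_force: [0.3, 0.0, -3.7]
opening: 38.9
time: 7.12
eef_pos: [605.9, 30.8, 31.3]
orientation: [-180.0, -0.0, -10.4]
contact_force: [-0.1, -0.1, -2.0]
opening: 38.5
pos [606.   30.7  31.6] rpy [-1.7999e+02 -9.0000e-02 -1.0380e+01] shift [-0.0009  0.0008  0.0121] turn [-0.001 -0.017  0.003] t 7.1667 F [ 0.3  0.1 -2.8] op 39.0
```

View pics/s6c.png

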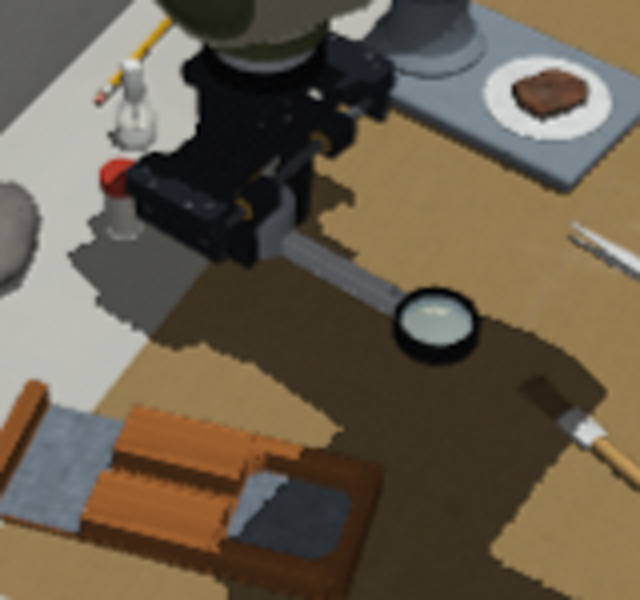

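The arm hangs level over clear table, and the brush lies beyond the lens. I'll lower it the last 12 mm and check the force.

```bash
python3 -m handwheel '0 0 0.004 0 0 0 0.03;0 0 0.007 0 0 0 0.03;0 0 0.01 0 0 0 0.03;0 0 0.0115 0 0 0 0.03;0 0 0.0115 0 0 0 0.03;0 0 0.0115 0 0 0 0.03'
```

```text
time: 7.67
eef_pos: [605.5, 30.5, 19.2]
orientation: [180.0, 0.0, -10.4]
contact_force: [-1.3, -0.1, -2.6]
opening: 38.6
```

```bash
python3 -m handwheel '0 0 0.0005 0 0 0 0.045;0 0 0.0005 0 0 0 0.06;0 0 0.0005 0 0 0 0.07;0 0 0.0005 0 0 0 0.08;0 0 0.0005 0 0 0 0.088;0 0 0.0005 0 0 0 0.088;0 0 0.0005 0 0 0 0.088;0 0 0.0005 0 0 0 0.088'
python3 -m handwheel '0 0 -0.03 0 0 0 0.088;-0.02 0 -0.06 0 0 0 0.088;-0.045 0 -0.09 0 0 0 0.088;-0.07 0 -0.11 0 0 0 0.088;-0.09 0 -0.12 0 0 0 0.088;-0.09 0 -0.12 0 0 0 0.088;-0.09 0 -0.12 0 0 0 0.088'
python3 - <<'E'
from h import *
import pickle
d=snap('wrist','w7.png');pickle.dump(d,open('w7.pkl','wb'));t=snap('top','t7.png');pickle.dump(t,open('t7.pkl','wb'))
cv2.imwrite('pics/t7c.png',cv2.resize(t['image'][165:265,200:300],None,fx=5,fy=5,interpolation=cv2.INTER_CUBIC))
delta([605,30,19.5],-10.4)
E
```

```text
time: 8.33
eef_pos: [605.5, 30.5, 18.8]
orientation: [180.0, -0.0, -10.4]
contact_force: [-0.4, 0.1, 0.4]
opening: 87.8
time: 8.92
eef_pos: [517.0, 46.9, 139.5]
orientation: [-180.0, -0.1, -10.4]
contact_force: [0.0, -0.1, -0.6]
opening: 88.1
pos [517.4  46.6 138.3] rpy [ 1.800e+02  1.000e-02 -1.041e+01] shift [0.0892 0.0005 0.1188] turn [ 0.     0.003 -0.003] t 9.0167 F [0.6 0.4 0.3] op 87.8
```

View pics/w7.png

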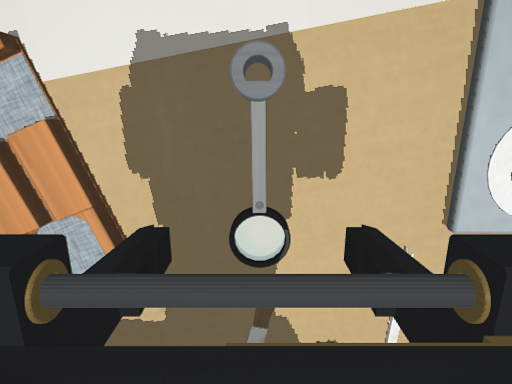

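View pics/t7c.png

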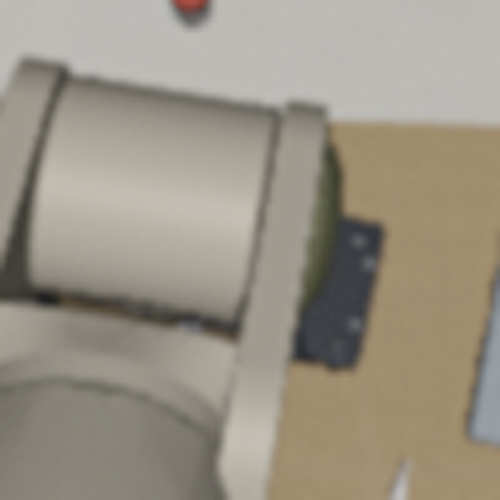

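The arm lies flat on the table and is let go. In the wrist view the hub is at (258,69) and the lens at (260,237).

```bash
python3 - <<'E'
from h import *
import pickle
d=pickle.load(open('w7.pkl','rb'))
h=onz(d,(258,69),36);l=onz(d,(260.3,237),16);b1=onz(d,(258.5,102),16);b2=onz(d,(259.7,200),16)
print(h,l,np.linalg.norm((h-l)[:2]),np.degrees(np.arctan2(*(h-l)[1::-1])),np.degrees(np.arctan2(*(b1-b2)[1::-1])))
yaw=-11.; u=R.from_euler('z',yaw,degrees=True).as_matrix()[:,0]
print(h-70*u)
E
```

```text
[608.83811378  29.4480968   36.        ] [476.69634557  51.49562546  16.        ] 133.96843070903964 -9.472404980368621 -9.588245704678398
[540.12421094  42.80472647  36.        ]
```

```bash
python3 -m handwheel '0.01 0 0.03 0 0 0 0.088;0.021 0.001 0.06 0 0 0 0.088;0.021 0.001 0.08 0 0 0 0.088;0.021 0.001 0.09 0 0 0 0.088;0.021 0.001 0.09 0 0 0 0.088;0.021 0.001 0.09 0 0 0 0.088;0.021 0.001 0.09 0 0 0 0.088'
python3 - <<'E'
from h import *
import pickle
d=snap('wrist','w8.png');pickle.dump(d,open('w8.pkl','wb'))
delta([538,42,18.5],-10.4)
E
```

```text
time: 9.6
eef_pos: [538.2, 41.9, 49.8]
orientation: [-180.0, -0.1, -10.4]
contact_force: [0.2, 0.0, -0.7]
opening: 88.0
pos [538.2  41.9  50. ] rpy [-1.7999e+02 -1.3000e-01 -1.0400e+01] shift [-0.0002 -0.      0.0315] turn [-0.001 -0.025 -0.   ] t 9.65 F [-0.1  0.4 -0.5] op 87.9
```

View pics/w8.png

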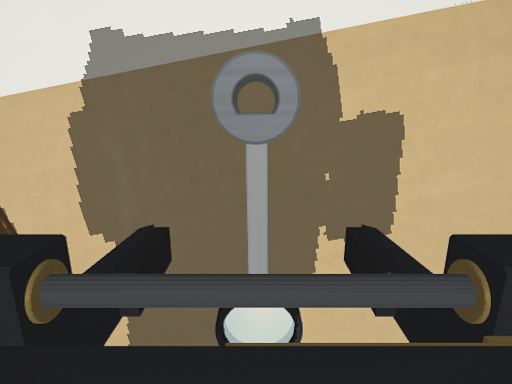

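The bar lies straight between the fingers (column about 257), and the bore's flat faces the bar. I'll go down and grip it.

```bash
python3 -m handwheel '0 0 0.015 0 0 0 0.07;0 0 0.025 0 0 0 0.06;0 0 0.031 0 0 0 0.04;0 0 0.031 0 0 0 0.03;0 0 0.031 0 0 0 0.02;0 0 0.031 0 0 0 0.01;0 0 0.031 0 0 0 0.005;0 0 0.031 0 0 0 0.005;0 0 0.031 0 0 0 0.005;0 0 0.031 0 0 0 0.005' 15;python3 -m handwheel '0 0 0 0 0 0 0.005;0 0 0 0 0 0 0.005;0 0 0 0 0 0 0.005;0 0 0 0 0 0 0.005;0 0 0 0 0 0 0.005;0 0 0 0 0 0 0.005' 60
```

```text
time: 10.48
eef_pos: [537.5, 42.0, 17.8]
orientation: [-180.0, -0.0, -10.4]
contact_force: [-0.1, 0.4, -0.0]
opening: 23.4
time: 10.98
eef_pos: [537.4, 42.0, 17.7]
orientation: [-180.0, 0.0, -10.4]
contact_force: [-0.6, -0.1, -0.2]
opening: 11.4
```

```bash
python3 -m handwheel '0 0 -0.005 0 0 0 0.005;0 0 -0.015 0 0 0 0.005;0 0 -0.03 0 0 0 0.005;0 0 -0.05 0 0 0 0.005;0 0 -0.075 0 0 0 0.005;0 0 -0.1 0 0 0 0.005;0 0 -0.125 0 0 0 0.005;0 0 -0.14 0 0 0 0.005;0 0 -0.15 0 0 0 0.005;0 0 -0.15 0 0 0 0.005'; python3 -m handwheel '0 0 -0.01 0 0 0 0.005;0 0 -0.03 0 0 0 0.005;0 0 -0.055 0 0 0 0.005;0 0 -0.075 0 0 0 0.005;0 0 -0.09 0 0 0 0.005;0 0 -0.1 0 0 0 0.005;0 0 -0.1 0 0 0 0.005;0 0 -0.1 0 0 0 0.005'
python3 - <<'E'
from h import *
import pickle
d=snap('wrist','w9.png');pickle.dump(d,open('w9.pkl','wb'))
t=snap('top','t9.png');pickle.dump(t,open('t9.pkl','wb'))
s=snap('scene','s9.png');pickle.dump(s,open('s9.pkl','wb'))
cv2.imwrite('pics/s9c.png',cv2.resize(s['image'][90:240,190:350],None,fx=4,fy=4,interpolation=cv2.INTER_CUBIC))
delta([530.6,-190.9,265],-10.4)
E
```

```text
time: 11.82
eef_pos: [538.0, 42.0, 169.9]
orientation: [-180.0, -0.2, -10.4]
contact_force: [-0.0, 0.6, -3.6]
opening: 11.7
time: 12.48
eef_pos: [537.2, 42.0, 266.9]
orientation: [180.0, 0.1, -10.4]
contact_force: [0.2, -0.1, -4.6]
opening: 11.2
pos [537.1  42.  266.4] rpy [ 1.7999e+02  1.5000e-01 -1.0410e+01] shift [0.0357 0.2302 0.0013] turn [ 0.001  0.029 -0.001] t 12.6333 F [-0.2  0.3 -2.8] op 11.3
```

View pics/w9.png

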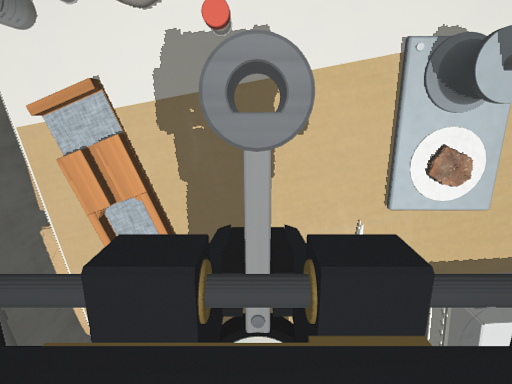

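View pics/s9c.png

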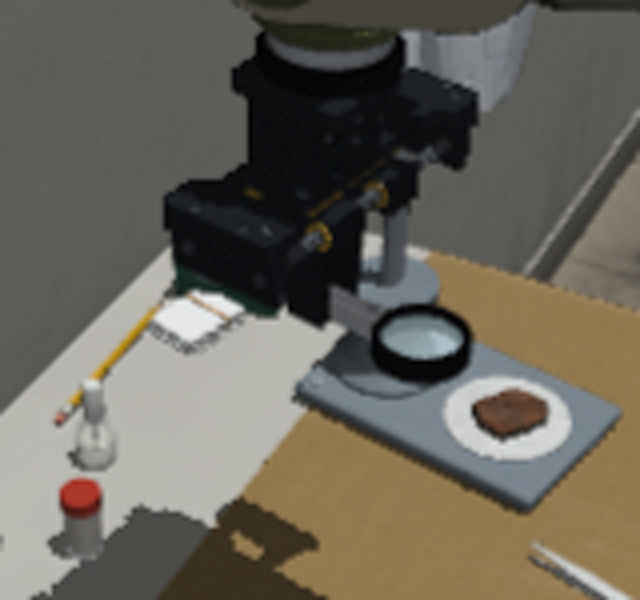

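```bash
cat >> h.py <<'E'
def hubfit(d):
    # ellipse of hub's top outline in wrist picture: grey steel mask
    hsv=cv2.cvtColor(d['image'],cv2.COLOR_BGR2HSV)
    return hsv
def expect(d,tilt=0,off=17.7,r=70):
    T=pose(d['s']); P=[]
    for a in np.linspace(0,2*np.pi,72,endpoint=False):
        p=np.array([r+20*np.cos(a),20*np.sin(a),off-36])   # tool axes, z down
        P.append(proj(d,T[:3,:3]@(R.from_euler('y',tilt,degrees=True).as_matrix()@p)+T[:3,3]))
    return np.array(P)
E
python3 - <<'E'
from h import *
import pickle
d=pickle.load(open('w9.pkl','rb'))
im=d['image'].copy()
for tl,c in [(0,(0,255,0)),(2,(0,0,255))]:
    P=expect(d,tl); print(tl,P.min(0),P.max(0)); cv2.polylines(im,[P.round().astype(int)],True,c,1)
cv2.imwrite('pics/w9o.png',cv2.resize(im[20:170,170:340],None,fx=4,fy=4))
E
```

```text
0 [197.73579353  32.76741037] [316.34319712 156.83391802]
2 [196.4405955   32.83535511] [317.62419601 159.4729753 ]
```

View pics/w9o.png

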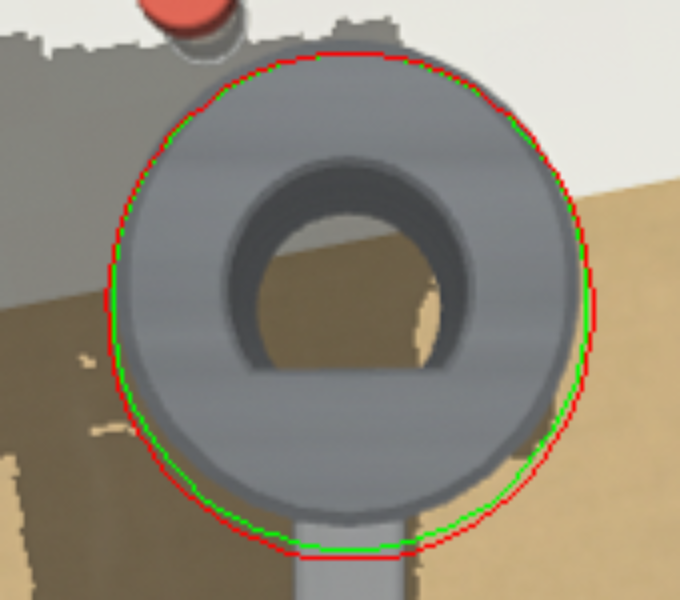

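```bash
python3 - <<'E'
from h import *
import pickle
d8=pickle.load(open('w8.pkl','rb')); d=pickle.load(open('w9.pkl','rb'))
for r in (68,70,72):
    P=expect(d8,0,49.9,r); print('w8',r,P.min(0),P.max(0),np.ptp(P,axis=0))
for tl in (0,-1,-2,-3,-4):
    P=expect(d,tl); print('w9',tl,P.min(0).round(1),P.max(0).round(1),np.ptp(P,axis=0).round(1))
im=d8['image'];cv2.imwrite('pics/w8c.png',cv2.resize(im[30:160,190:320],None,fx=4,fy=4,interpolation=cv2.INTER_CUBIC))
im=d['image'];cv2.imwrite('pics/w9c.png',cv2.resize(im[20:170,180:330],None,fx=4,fy=4,interpolation=cv2.INTER_CUBIC))
E
```

```text
w8 68 [211.49595868  55.99253131] [302.71295769 150.80610628] [91.21699901 94.81357497]
w8 70 [211.32562424  50.86357314] [302.88503138 146.3913081 ] [91.55940714 95.52773496]
w8 72 [211.15400622  45.69445062] [303.05840182 141.94444876] [91.90439561 96.24999814]
w9 0 [197.7  32.8] [316.3 156.8] [118.6 124.1]
w9 -1 [198.4  32.9] [315.7 155.6] [117.3 122.7]
w9 -2 [199.   33.1] [315.1 154.4] [116.1 121.3]
w9 -3 [199.6  33.4] [314.5 153.3] [114.9 119.9]
w9 -4 [200.2  33.8] [313.9 152.2] [113.7 118.5]
```

View pics/w8c.png

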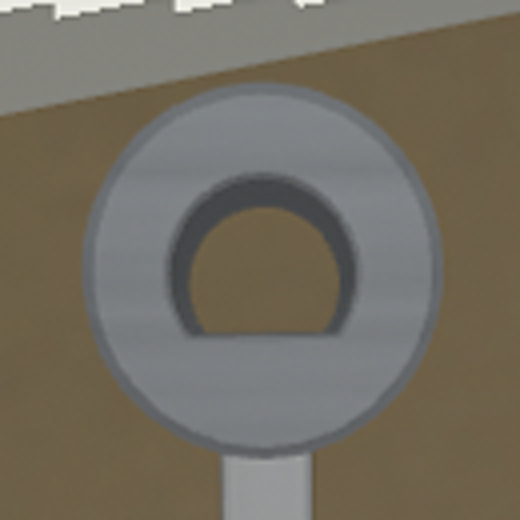

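View pics/w9c.png

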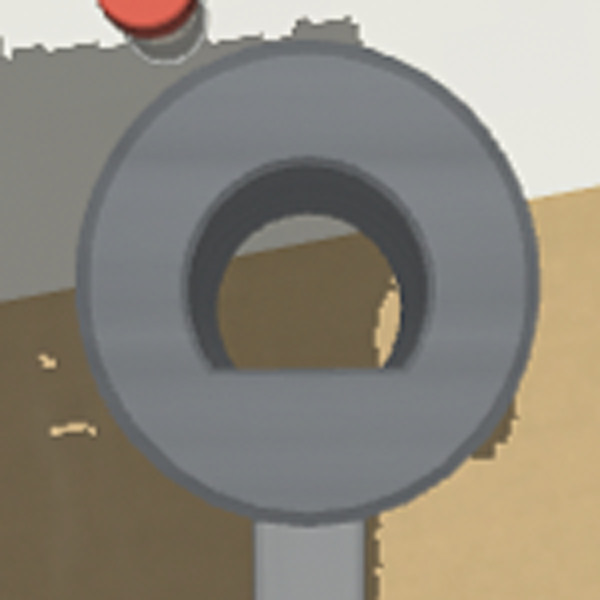

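The arm hangs nearly level: hub circle width 115.5 px against 118.6 predicted, and the same camera bias showed up on the table. Next I'll move above the column and line the bore up directly in the wrist view.

```bash
python3 -m handwheel '0.001 0.007 0 0 0 0 0.005;0.004 0.028 0 0 0 0 0.005;0.009 0.058 0 0 0 0 0.005;0.014 0.092 0 0 0 0 0.005;0.02 0.127 0 0 0 0 0.005;0.025 0.161 0 0 0 0 0.005;0.03 0.191 0 0 0 0 0.005;0.033 0.214 0 0 0 0 0.005;0.035 0.226 0 0 0 0 0.005;0.035 0.23 0 0 0 0 0.005';python3 -m handwheel '0 0 0 0 0 0 0.005;0 0 0 0 0 0 0.005'
python3 - <<'E'
from h import *
import pickle
d=snap('wrist','w10.png');pickle.dump(d,open('w10.pkl','wb'))
cv2.imwrite('pics/w10c.png',cv2.resize(d['image'][20:170,180:330],None,fx=4,fy=4,interpolation=cv2.INTER_CUBIC))
s=snap('scene','s10.png');pickle.dump(s,open('s10.pkl','wb'))
cv2.imwrite('pics/s10c.png',cv2.resize(s['image'][70:220,210:370],None,fx=4,fy=4,interpolation=cv2.INTER_CUBIC))
delta([530.6,-190.9,265],-10.4)
E
```

```text
time: 13.47
eef_pos: [530.0, -192.4, 267.1]
orientation: [-180.0, 0.1, -10.5]
contact_force: [0.1, 0.9, -2.9]
opening: 11.3
time: 13.63
eef_pos: [530.4, -189.6, 267.6]
orientation: [-180.0, 0.0, -10.4]
contact_force: [-0.2, 1.1, -3.8]
opening: 11.6
pos [ 530.5 -189.3  267.8] rpy [-179.98   -0.    -10.32] shift [0.0004 0.0016 0.0028] turn [-0.003 -0.     0.017] t 13.7333 F [-0.1 -0.  -3.7] op 11.1
```

View pics/w10c.png

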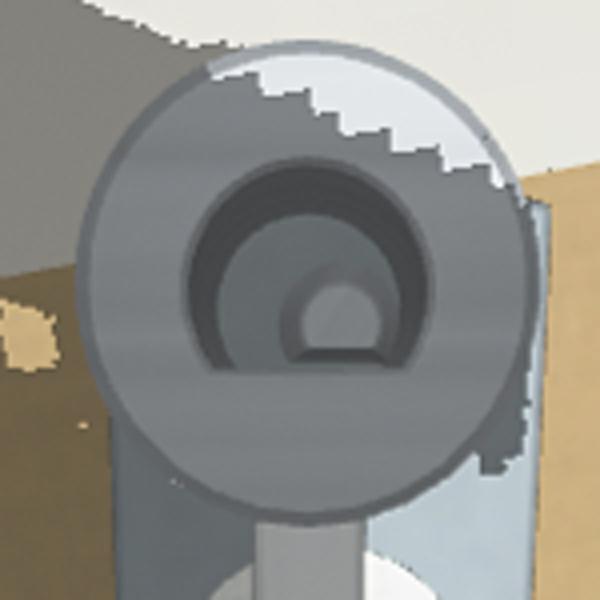

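View pics/s10c.png

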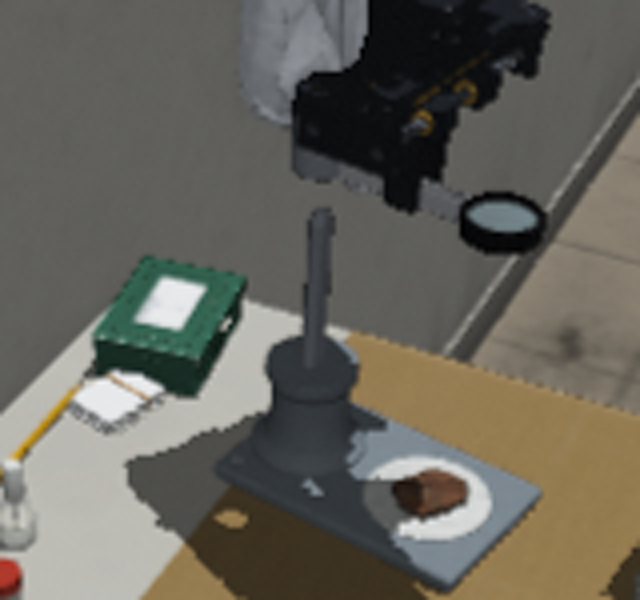

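The column tip shows through the bore at crop (341,318), where the bore's axis would meet that level at about (308,319). That needs a tool +y shift of about 4.6 mm. The two flats look parallel.

```bash
python3 -m handwheel '0 0.002 0 0 0 0 0.005;0 0.0045 0.004 0 0 0 0.005;0 0.0045 0.01 0 0 0 0.005;0 0.0045 0.016 0 0 0 0.005;0 0.0045 0.02 0 0 0 0.005;0 0.0045 0.024 0 0 0 0.005;0 0.0045 0.026 0 0 0 0.005;0 0.0045 0.026 0 0 0 0.005;0 0.0045 0.026 0 0 0 0.005;0 0.0045 0.026 0 0 0 0.005'
python3 - <<'E'
from h import *
import pickle
d=snap('wrist','w11.png');pickle.dump(d,open('w11.pkl','wb'))
cv2.imwrite('pics/w11c.png',cv2.resize(d['image'][20:170,180:330],None,fx=4,fy=4,interpolation=cv2.INTER_CUBIC))
delta([530.6,-193.9,265],-10.4)
E
```

```text
time: 14.57
eef_pos: [529.7, -195.0, 242.0]
orientation: [180.0, -0.0, -10.4]
contact_force: [-0.4, -0.7, -2.9]
opening: 11.4
pos [ 529.6 -195.   242. ] rpy [ 1.7999e+02 -3.0000e-02 -1.0410e+01] shift [ 0.0008 -0.0013 -0.023 ] turn [ 0.002 -0.006 -0.001] t 14.6167 F [ 0.2 -0.2 -2.8] op 11.0
```

View pics/w11c.png

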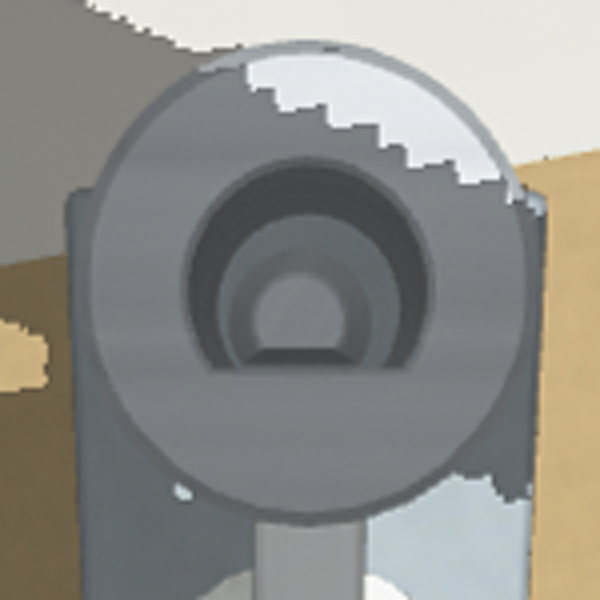

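```bash
python3 - <<'E'
from h import *
import pickle
d=pickle.load(open('w11.pkl','rb')); T=pose(d['s'])
f=lambda x,y:((x-1.5)/4+180,(y-1.5)/4+20)
loc=lambda p:np.round(T[:3,:3].T@(p-T[:3,3]),2)
z=d['s']['eef_pos'][2]
def circ(l,r,t,zz,rad,nm):
    a=onz(d,f((l+r)/2,t),zz); L=onz(d,f(l,t+ (r-l)/2*1.05),zz);Q=onz(d,f(r,t+(r-l)/2*1.05),zz)
    pa=loc(a); w=loc(Q)[1]-loc(L)[1]
    print(nm,'centre tool',[round(pa[0]-w/2,2),round((loc(Q)[1]+loc(L)[1])/2,2)],'width',round(w,2),'top edge x',pa[0])
circ(77,539,38,z+18.3,20,'hub top')
circ(183,433,157,z+18.3,10.2,'bore top')
circ(217,400,213,z-17.7,10.2,'bore foot')
circ(250,347,272,215,5.5,'tip')
circ(228,371,247,207,9,'col shoulder')
E
```

```text
hub top centre tool [np.float64(71.7), np.float64(-0.14)] width 38.74 top edge x 91.07
bore top centre tool [np.float64(71.72), np.float64(-0.14)] width 21.0 top edge x 82.22
bore foot centre tool [np.float64(71.47), np.float64(-0.17)] width 20.47 top edge x 81.71
tip centre tool [np.float64(70.37), np.float64(-1.38)] width 11.57 top edge x 76.15
col shoulder centre tool [np.float64(70.62), np.float64(-1.32)] width 17.94 top edge x 79.59
```

Bore axis (71.5,−0.2) and column (70.5,−1.35) in tool axes, and every measured width matches its stated size. I'll correct by −1.0 and −1.2 mm and then go down.

```bash
python3 -m handwheel '-0.0005 -0.0006 0 0 0 0 0.005;-0.001 -0.0012 0.002 0 0 0 0.005;-0.001 -0.0012 0.005 0 0 0 0.005;-0.001 -0.0012 0.008 0 0 0 0.005;-0.001 -0.0012 0.009 0 0 0 0.005;-0.001 -0.0012 0.009 0 0 0 0.005;-0.001 -0.0012 0.009 0 0 0 0.005'
python3 - <<'E'
from h import *
import pickle
d=snap('wrist','w12.png');pickle.dump(d,open('w12.pkl','wb'))
cv2.imwrite('pics/w12c.png',cv2.resize(d['image'][20:170,180:330],None,fx=4,fy=4,interpolation=cv2.INTER_CUBIC))
delta([530.6,-193.9,215],-10.4)
E
```

```text
time: 15.2
eef_pos: [528.8, -193.6, 232.6]
orientation: [-180.0, 0.0, -10.4]
contact_force: [0.2, 0.1, -3.3]
opening: 11.5
pos [ 528.8 -193.7  232.8] rpy [ 1.80e+02 -1.00e-02 -1.04e+01] shift [ 0.0018 -0.0001  0.0178] turn [ 0.001 -0.002 -0.001] t 15.25 F [-0.6  0.2 -3.5] op 11.5
```

View pics/w12c.png

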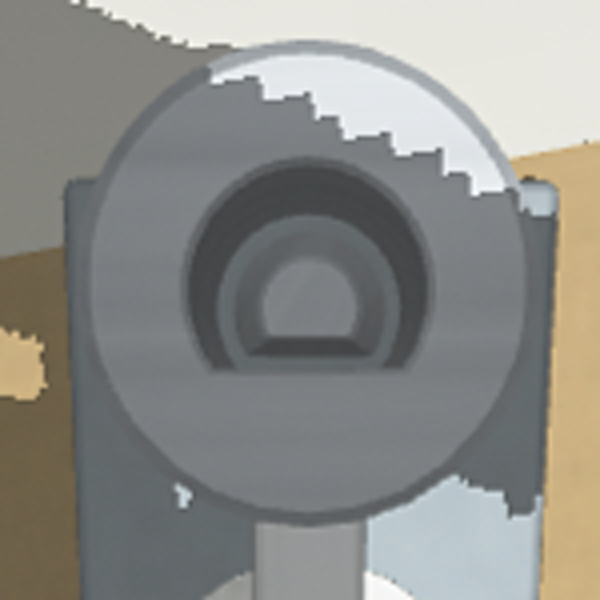

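```bash
python3 - <<'E'
from h import *
import pickle
d=pickle.load(open('w12.pkl','rb')); T=pose(d['s'])
f=lambda x,y:((x-1.5)/4+180,(y-1.5)/4+20)
loc=lambda p:np.round(T[:3,:3].T@(p-T[:3,3]),2)
z=d['s']['eef_pos'][2]
def circ(l,r,t,zz,rad,nm):
    a=onz(d,f((l+r)/2,t),zz); L=onz(d,f(l,t+ (r-l)/2*1.05),zz);Q=onz(d,f(r,t+(r-l)/2*1.05),zz)
    pa=loc(a); w=loc(Q)[1]-loc(L)[1]
    print(nm,'centre tool',[round(pa[0]-rad,2),round((loc(Q)[1]+loc(L)[1])/2,2)],'width',round(w,2),'top edge x',pa[0])
circ(217,400,213,z-17.7,10.2,'bore foot')
circ(261,359,256,215,5.5,'tip')
circ(233,384,230,207,9,'col shoulder')
E
```

```text
bore foot centre tool [np.float64(71.51), np.float64(-0.16)] width 20.46 top edge x 81.71
tip centre tool [np.float64(71.73), np.float64(0.01)] width 10.95 top edge x 77.23
col shoulder centre tool [np.float64(71.69), np.float64(-0.18)] width 17.8 top edge x 80.69
```

The bore and column are now concentric within 0.2 mm and the flats are parallel. I'll thread it on and watch the force.

```bash
python3 -m handwheel '0 0 0.003 0 0 0 0.005;0 0 0.007 0 0 0 0.005;0 0 0.012 0 0 0 0.005;0 0 0.017 0 0 0 0.005;0 0 0.022 0 0 0 0.005;0 0 0.025 0 0 0 0.005;0 0 0.025 0 0 0 0.005;0 0 0.025 0 0 0 0.005'
python3 - <<'E'
from h import *
import pickle
d=snap('wrist','w13.png');pickle.dump(d,open('w13.pkl','wb'))
cv2.imwrite('pics/w13c.png',cv2.resize(d['image'][20:170,180:330],None,fx=4,fy=4,interpolation=cv2.INTER_CUBIC))
delta([528.8,-193.7,110],-10.4); print(telemetry.get_obs()['torque'])
E
```

```text
time: 15.92
eef_pos: [528.8, -193.6, 207.6]
orientation: [-180.0, 0.0, -10.4]
contact_force: [0.5, 0.4, -2.3]
opening: 11.0
pos [ 528.8 -193.7  207.9] rpy [ 1.7999e+02 -2.0000e-02 -1.0410e+01] shift [-0.0001  0.      0.0979] turn [ 0.001 -0.003 -0.002] t 15.9667 F [ 0.5  0.3 -2.9] op 11.4
[0.0553491  0.08990173 0.04787328]
```

View pics/w13c.png

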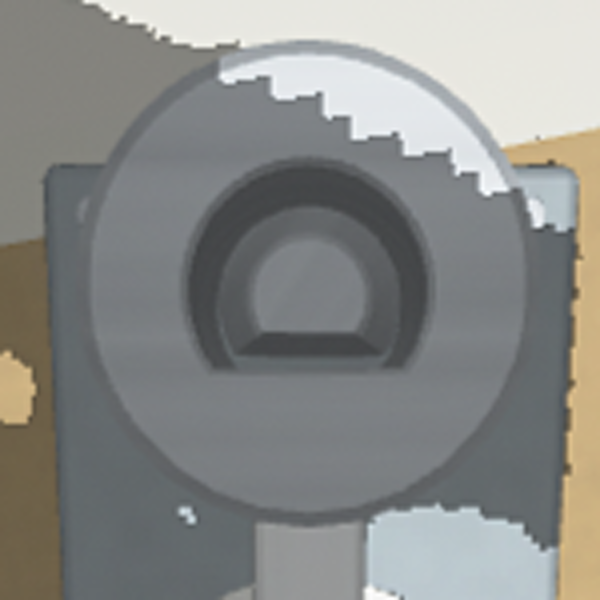

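The column tip is inside the bore, centred at (308,290), with no side force. I'll keep going down in stages.

```bash
python3 -m handwheel '0 0 0.004 0 0 0 0.005;0 0 0.009 0 0 0 0.005;0 0 0.015 0 0 0 0.005;0 0 0.021 0 0 0 0.005;0 0 0.027 0 0 0 0.005;0 0 0.033 0 0 0 0.005;0 0 0.038 0 0 0 0.005;0 0 0.04 0 0 0 0.005;0 0 0.04 0 0 0 0.005'
python3 - <<'E'
from h import *
d=snap('wrist','w14.png')
cv2.imwrite('pics/w14c.png',cv2.resize(d['image'][20:170,180:330],None,fx=4,fy=4,interpolation=cv2.INTER_CUBIC))
delta([528.8,-193.7,110],-10.4); print(telemetry.get_obs()['torque'])
E
```

```text
time: 16.72
eef_pos: [528.6, -193.5, 167.2]
orientation: [-180.0, 0.1, -10.4]
contact_force: [1.1, 0.2, -2.8]
opening: 11.7
pos [ 528.8 -193.6  167.6] rpy [-1.7999e+02  1.0000e-02 -1.0410e+01] shift [0.0001 0.0001 0.0576] turn [-0.001  0.002 -0.001] t 16.7667 F [-0.5 -0.5 -2.8] op 11.4
[ 0.09816981  0.14196314 -0.02260933]
```

View pics/w14c.png

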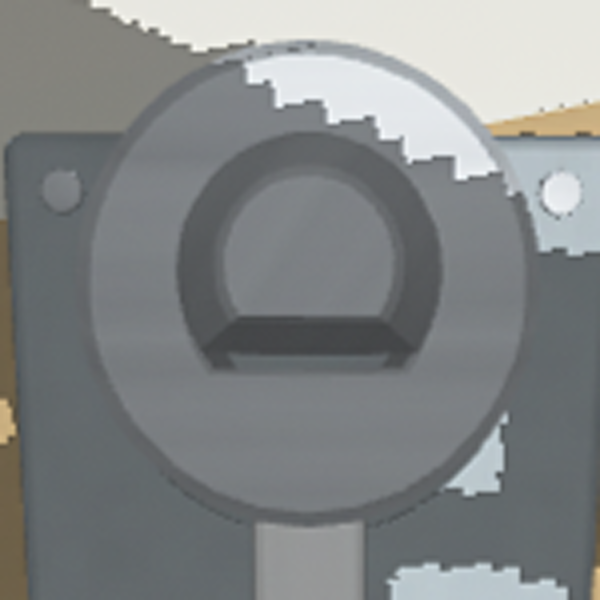

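It is still centred and threaded, and the force is only the arm's weight (−2.8 N). I'll go down another 45 mm.

```bash
python3 -m handwheel '0 0 0.004 0 0 0 0.005;0 0 0.009 0 0 0 0.005;0 0 0.015 0 0 0 0.005;0 0 0.021 0 0 0 0.005;0 0 0.027 0 0 0 0.005;0 0 0.033 0 0 0 0.005;0 0 0.039 0 0 0 0.005;0 0 0.044 0 0 0 0.005;0 0 0.047 0 0 0 0.005;0 0 0.047 0 0 0 0.005'
python3 - <<'E'
from h import *
d=snap('scene','s15.png')
cv2.imwrite('pics/s15c.png',cv2.resize(d['image'][90:240,220:380],None,fx=4,fy=4,interpolation=cv2.INTER_CUBIC))
delta([528.8,-193.7,110],-10.4); print(telemetry.get_obs()['torque'])
E
```

```text
time: 17.6
eef_pos: [528.5, -193.5, 120.0]
orientation: [-180.0, 0.1, -10.4]
contact_force: [0.9, -0.2, -3.1]
opening: 11.6
pos [ 528.7 -193.6  120.5] rpy [-1.7999e+02  2.0000e-02 -1.0410e+01] shift [0.0001 0.0001 0.0105] turn [-0.002  0.004 -0.002] t 17.65 F [-0.3 -0.  -2.6] op 11.2
[ 0.06414907  0.12846347 -0.01025919]
```

View pics/s15c.png

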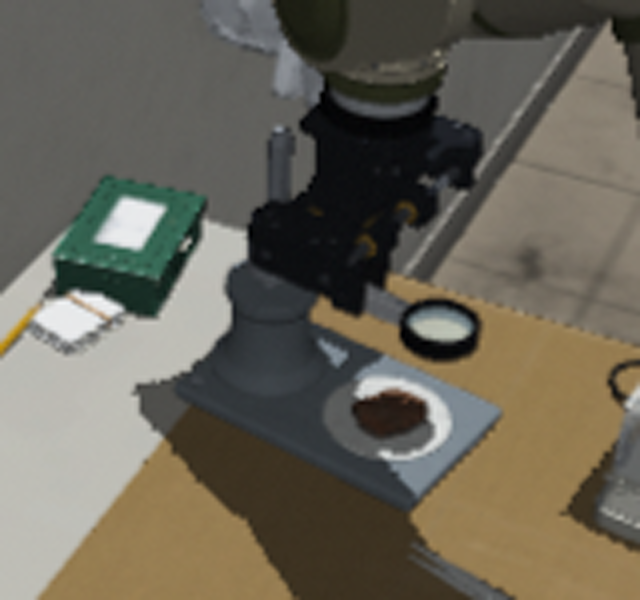

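The column stands clear beside the gripper and the lens is over the stage. Now the last stretch, checking for touchdown.

```bash
python3 -m handwheel '0 0 0.003 0 0 0 0.005;0 0 0.006 0 0 0 0.005;0 0 0.008 0 0 0 0.005;0 0 0.01 0 0 0 0.005;0 0 0.01 0 0 0 0.005;0 0 0.01 0 0 0 0.005'; python3 -m handwheel '0 0 0.0007 0 0 0 0.005;0 0 0.0014 0 0 0 0.005;0 0 0.0014 0 0 0 0.005'
```

```text
time: 18.15
eef_pos: [528.8, -193.6, 110.7]
orientation: [-180.0, 0.0, -10.4]
contact_force: [0.8, 0.3, -3.4]
opening: 11.8
time: 18.4
eef_pos: [528.7, -193.6, 109.3]
orientation: [-180.0, 0.0, -10.4]
contact_force: [0.0, 0.0, -2.2]
opening: 11.3
```

```bash
python3 -m handwheel '0 0 0.0005 0 0 0 0.005;0 0 0.001 0 0 0 0.005;0 0 0.001 0 0 0 0.005'; python3 -m handwheel '0 0 0.0005 0 0 0 0.005;0 0 0.001 0 0 0 0.005;0 0 0.001 0 0 0 0.005'
```

```text
time: 18.65
eef_pos: [528.8, -193.6, 108.3]
orientation: [-180.0, 0.0, -10.4]
contact_force: [-0.4, 0.4, -2.7]
opening: 11.2
time: 18.9
eef_pos: [528.8, -193.7, 107.7]
orientation: [180.0, -0.0, -10.4]
contact_force: [-1.9, 0.7, 1.8]
opening: 11.8
```

Touchdown at TCP z 107.7 matches the 90 + 17.7 mm expected, and the force went from −2.8 to +1.8 N. I'll let go gently.

```bash
python3 -m handwheel '0 0 0 0 0 0 0.014;0 0 0 0 0 0 0.018;0 0 0 0 0 0 0.024;0 0 0 0 0 0 0.03;0 0 0 0 0 0 0.036;0 0 0 0 0 0 0.045;0 0 0 0 0 0 0.045;0 0 0 0 0 0 0.045'
python3 - <<'E'
from h import *
d=snap('wrist','w16.png')
delta([528.8,-193.7,110],-10.4)
E
```

```text
time: 19.57
eef_pos: [528.8, -193.6, 107.3]
orientation: [-180.0, -0.0, -10.4]
contact_force: [-0.3, -1.2, -0.8]
opening: 45.1
pos [ 528.8 -193.6  107.3] rpy [-180.     -0.    -10.41] shift [ 0.      0.0001 -0.0027] turn [-0.    -0.    -0.001] t 19.6167 F [ 0.2 -0.4 -0.6] op 45.1
```

View pics/w16.png

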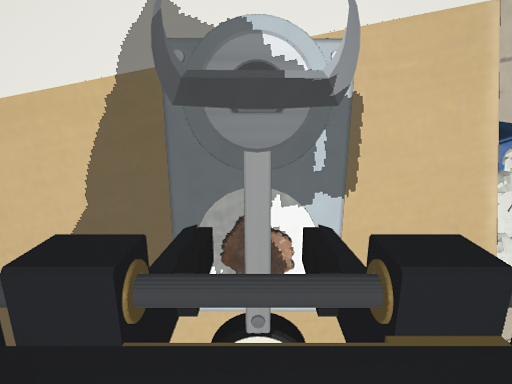

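Released: the bar stands free between the open fingers and the column tip is just under the camera. I'll retreat straight up.

```bash
python3 -m handwheel '0 0 -0.005 0 0 0 0.045;0 0 -0.015 0 0 0 0.045;0 0 -0.035 0 0 0 0.045;0 0 -0.06 0 0 0 0.045;0 0 -0.09 0 0 0 0.045;0 0 -0.12 0 0 0 0.045;0 0 -0.15 0 0 0 0.045;0 0 -0.18 0 0 0 0.045;0 0 -0.2 0 0 0 0.045;0 0 -0.2 0 0 0 0.045'; python3 -m handwheel '-0.03 -0.03 0 0 0 0 0.045;-0.06 -0.06 0 0 0 0 0.045;-0.09 -0.09 0 0 0 0 0.045;-0.12 -0.12 0 0 0 0 0.045;-0.13 -0.15 0 0 0 0 0.045;-0.13 -0.18 0 0 0 0 0.045;-0.13 -0.2 0 0 0 0 0.045;-0.13 -0.2 0 0 0 0 0.045'
python3 - <<'E'
from h import *
import pickle
d=snap('scene','s17.png');pickle.dump(d,open('s17.pkl','wb'))
cv2.imwrite('pics/s17c.png',cv2.resize(d['image'][90:240,220:380],None,fx=4,fy=4,interpolation=cv2.INTER_CUBIC))
t=snap('top','t17.png');pickle.dump(t,open('t17.pkl','wb'))
cv2.imwrite('pics/t17c.png',cv2.resize(t['image'][120:270,220:380],None,fx=4,fy=4,interpolation=cv2.INTER_CUBIC))
delta([528.8,-193.7,110],-10.4)
E
```

```text
time: 20.45
eef_pos: [529.5, -194.0, 312.9]
orientation: [179.8, -0.5, -10.4]
contact_force: [-0.1, -0.5, -0.2]
opening: 45.3
time: 21.12
eef_pos: [436.7, 29.3, 307.3]
orientation: [-180.0, 0.0, -10.2]
contact_force: [-0.3, 0.2, -0.2]
opening: 45.1
pos [436.8  26.7 307.1] rpy [ 1.7998e+02  3.0000e-02 -1.0320e+01] shift [0.1301 0.2003 0.1971] turn [0.003 0.006 0.015] t 21.2167 F [ 1.3 -0.7 -0.4] op 45.2
```

View pics/s17c.png

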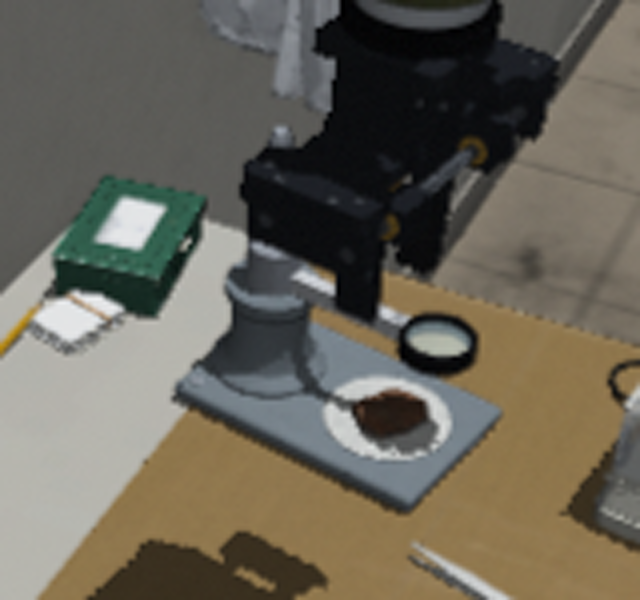

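View pics/t17c.png

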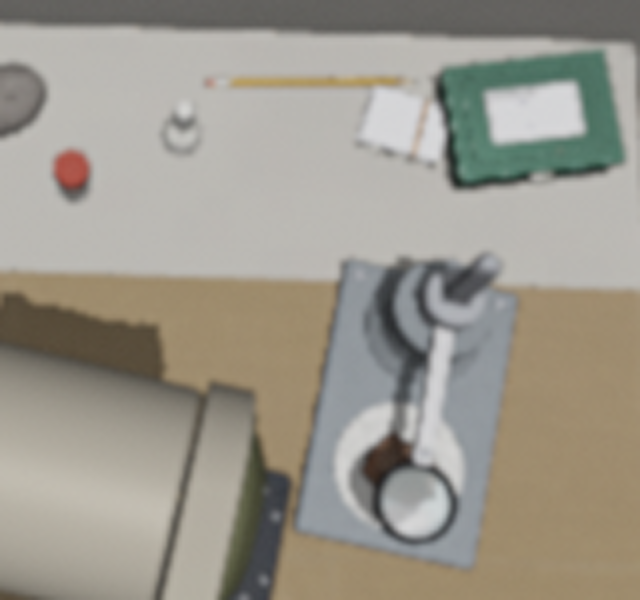

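The top view shows the hub on the pedestal, the lens at crop (416,501) over the stage, and the sherd, vial and bottle undisturbed. I'll check the numbers in both views.

```bash
python3 - <<'E'
from h import *
import pickle
t=pickle.load(open('t17.pkl','rb')); s=pickle.load(open('s17.pkl','rb'));t0=pickle.load(open('top0.pkl','rb'))
F=lambda x,y:((x-1.5)/4+220,(y-1.5)/4+120)
G=lambda x,y:((x-1.5)/4+220,(y-1.5)/4+90)
print('tip top',onz(t,F(490,262),215).round(1))
print('lens top',onz(t,F(416,501),106).round(1),'scene',onz(s,G(438,342),106).round(1))
# triangulate lens
o1,v1=ray(t,F(416,501));o2,v2=ray(s,G(438,342))
A=np.stack([v1,-v2],1);x,_,_,_=np.linalg.lstsq(A,o2-o1,rcond=None);a,b=o1+v1*x[0],o2+v2*x[1];print('tri',a.round(1),b.round(1))
u=R.from_euler('z',-10.4,degrees=True).as_matrix()[:,0]
c=np.array([599.5,-205.5,0]);print('expected lens',(c-136*u).round(1))
for z,im in ((0,t0),(1,t)):
    hsv=cv2.cvtColor(im['image'],cv2.COLOR_BGR2HSV)[140:175,230:250]; m=((hsv[...,1]>150)&((hsv[...,0]<8)|(hsv[...,0]>172))); print('red',np.argwhere(m).mean(0)+[140,230])
E
```

```text
tip top [ 598.9 -203.8  215. ]
lens top [ 464.3 -179.3  106. ] scene [ 463.7 -172.5  106. ]
tri [ 464.7 -180.5   99.9] [ 465.9 -180.2  100. ]
expected lens [ 465.7 -180.9    0. ]
red [164.  235.5]
red [165.  237.5]
```

The triangulated lens height is 100, against 106 expected, so I want a cleaner look. I'll move the gripper out of the scene camera's line first.

```bash
python3 -m handwheel '-0.03 -0.03 0 0 0 0 0.045;-0.06 -0.06 0 0 0 0 0.045;-0.07 -0.09 0 0 0 0 0.045;-0.07 -0.13 0 0 0 0 0.045;-0.07 -0.17 0 0 0 0 0.045;-0.07 -0.2 0 0 0 0 0.045;-0.07 -0.2 0 0 0 0 0.045;-0.07 -0.2 0 0 0 0 0.045'
python3 - <<'E'
from h import *
import pickle
d=snap('scene','s18.png');pickle.dump(d,open('s18.pkl','wb'))
cv2.imwrite('pics/s18c.png',cv2.resize(d['image'][110:210,260:360],None,fx=6,fy=6,interpolation=cv2.INTER_CUBIC))
t=snap('top','t18.png');pickle.dump(t,open('t18.pkl','wb'))
cv2.imwrite('pics/t18c.png',cv2.resize(t['image'][170:270,280:380],None,fx=6,fy=6,interpolation=cv2.INTER_CUBIC))
E
```

```text
time: 21.88
eef_pos: [404.5, 235.7, 306.7]
orientation: [179.9, 0.1, -10.3]
contact_force: [-0.4, -1.0, -0.1]
opening: 44.7
```

View pics/s18c.png

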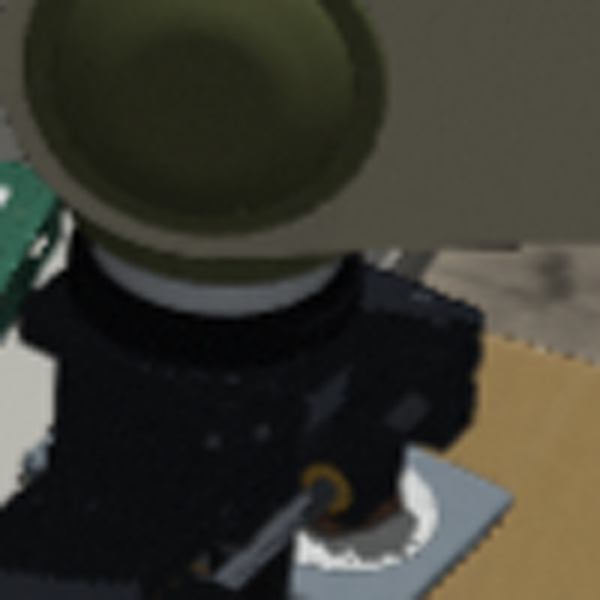

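View pics/t18c.png

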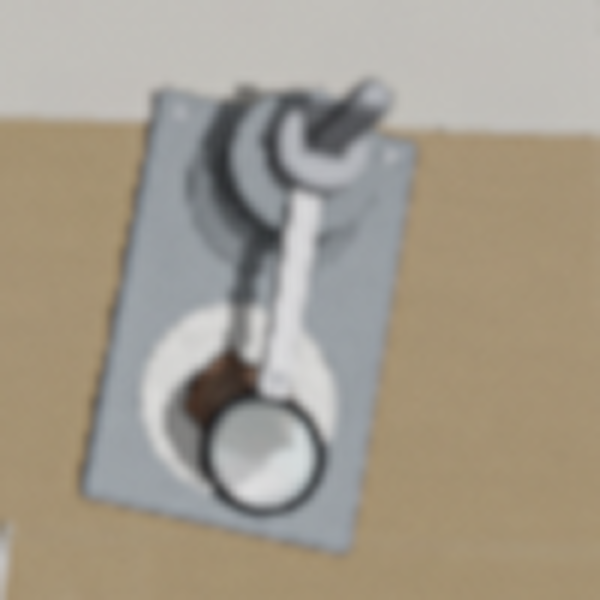

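The arm now blocks the scene camera. I'll swing to the near side instead, about (300,−150).

```bash
python3 -m handwheel '-0.03 0.02 -0.01 0 0 0 0.045;-0.033 0.06 -0.03 0 0 0 0.045;-0.033 0.1 -0.03 0 0 0 0.045;-0.033 0.14 -0.03 0 0 0 0.045;-0.033 0.18 -0.03 0 0 0 0.045;-0.033 0.22 -0.03 0 0 0 0.045;-0.033 0.26 -0.03 0 0 0 0.045;-0.033 0.3 -0.03 0 0 0 0.045;-0.033 0.34 -0.03 0 0 0 0.045;-0.033 0.37 -0.03 0 0 0 0.045';python3 -m handwheel '0 0 0 0 0 0 0.045;0 0 0 0 0 0 0.045;0 0 0 0 0 0 0.045'
python3 - <<'E'
from h import *
import pickle
d=snap('scene','s19.png');pickle.dump(d,open('s19.pkl','wb'))
cv2.imwrite('pics/s19c.png',cv2.resize(d['image'][110:210,260:360],None,fx=6,fy=6,interpolation=cv2.INTER_CUBIC))
E
```

```text
time: 22.82
eef_pos: [303.0, -125.1, 337.5]
orientation: [179.9, -0.0, -10.6]
contact_force: [2.0, 0.3, 0.4]
opening: 45.2
time: 23.07
eef_pos: [304.5, -122.0, 337.4]
orientation: [-180.0, -0.0, -10.5]
contact_force: [-1.2, -0.1, 0.4]
opening: 45.1
```

View pics/s19c.png

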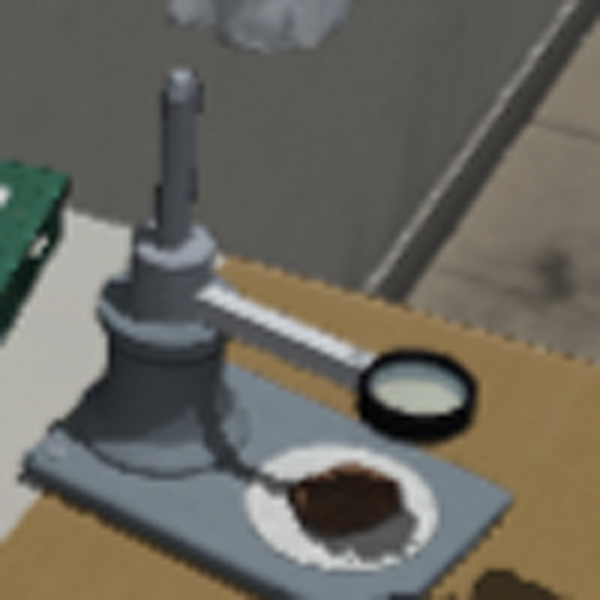

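View pics/s19.png

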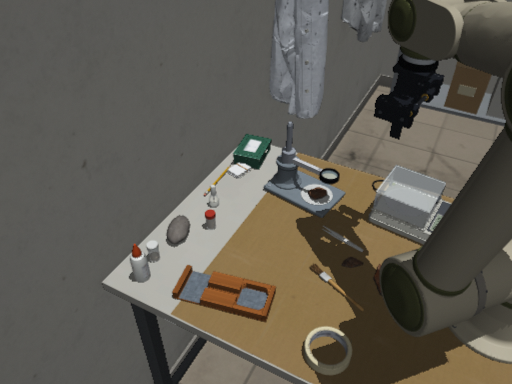

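```bash
python3 - <<'E'
from h import *
import pickle
s=pickle.load(open('s19.pkl','rb'));t=pickle.load(open('t18.pkl','rb'))
S=lambda x,y:((x-2.5)/6+260,(y-2.5)/6+110)
Tt=lambda x,y:((x-2.5)/6+280,(y-2.5)/6+170)
def tri(a,b):
    o1,v1=ray(t,a);o2,v2=ray(s,b);x=np.linalg.lstsq(np.stack([v1,-v2],1),o2-o1,rcond=None)[0];p,q=o1+v1*x[0],o2+v2*x[1];return ((p+q)/2).round(1),round(np.linalg.norm(p-q),1)
print('lens',tri(Tt(264,453),S(417,389)))
print('tip',tri(Tt(376,92),S(181,78)))
print('hub top',tri(Tt(324,148),S(174,243)))
g=lambda p,f,c:(proj(f,p)-np.array(c))*6+2.5
u=R.from_euler('z',-10.4,degrees=True).as_matrix()[:,0]; c=np.array([599.5,-204.5,0])
for nm,p in [('tip',c+[0,0,215]),('hub',c+[0,0,126]),('lens',c-136*u+[0,0,106]),('lens droop',c-136*u+[0,0,99])]:
    print(nm,'scene',g(p,s,(260,110)).round(0),'top',g(p,t,(280,170)).round(0))
E
```

```text
lens (array([ 465. , -179.5,  103. ]), np.float64(2.1))
tip (array([ 600.5, -204.4,  213.3]), np.float64(1.3))
hub top (array([ 597.1, -202.8,  125.3]), np.float64(3.2))
tip scene [185.  75.] top [377.  92.]
hub scene [174. 239.] top [327. 139.]
lens scene [419. 383.] top [266. 448.]
lens droop scene [417. 395.] top [263. 450.]
```

The hub top is at 125 mm (126 expected) and the lens top at 103 (106 expected). The column tip itself reads 1.7 mm low, so the arm is seated and level within measuring error. The vial and bottle are at their starting pixels. I'm handing in.

```bash
python3 -c "
from cell import job
print(job.finish_job())"
```

```text
the job is handed in; nothing more can be done
None
```

The lens arm is on the stand, seated on the pedestal with the lens over the stage, and I have let go and handed the job in at about 23 s. No verdict was reported.

**What I did:** I lifted the arm from its tray by the hub, laid it flat on the clear table, let go, and took it again by the bar. I lined the bore up with the column through the wrist camera, to within about 0.2 mm and with the flats parallel. Then I slid it down under grip to touchdown, released it and moved clear.

**Last checks:**
- **Touchdown:** it came at TCP height 107.7 mm, exactly where the pedestal top should be. The vertical force went from −2.8 N to +1.8 N.
- **Two-camera check:** the hub top reads 125 mm (126 expected) and the lens is within about 2 mm of its expected spot in plan.
- **Lens height:** the lens top read 103 mm against 106 expected, and an earlier, partly blocked view gave 100. The known column tip also reads 1.7 mm low in these views, so I took the arm as level, to within about 1°.
- **Other objects:** in the final views the sherd, bottle and vial look where they started and upright. A colour check on the red cap differed by about 2 px (about 5 mm) between two top views. I took that as lighting, because the scene view showed no shift.

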